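# Set a hose pump's roller gap with a gauge blade

## Robot

A 6-joint arm with a two-finger parallel gripper is mounted at the origin on a cart in front of the work surface, level with it; the furniture and walls round the work are solid. World frame = base frame: x ahead of the robot, y to its left, z up, the work surface at z = 0. Lengths are in mm, angles in rad, forces in N, time in s.
With the tool pointing down it reaches from about 275 to 875 mm from the base axis. Payload 12.5 kg.
Tool frame: the origin (TCP) lies midway between the tips of the shut fingers; the grasp point (between the pads) lies env.grip_point_offset behind it (env.grip_point_offset is the distance from the TCP to the grasp point, in mm); z points along the fingers, y is the line along which they close (so a half turn about z gives the same grasp; the last joint's range is limited). The gripper opens to 85 mm and grips with 20 to 120 N. Pads are 22 mm wide; open, the fingers measure 114 mm over their backs; the gripper's body (76 mm by 85 mm) begins 54 mm behind the grasp point. The pads swing forward as they close: fully open they stand 13 mm farther back than shut.
Start: joints at [1.056, 0.351, 1.652, -0, 1.139, -0.085], TCP at [229.147, 499.976, 231.29] pointing down, gripper open.
Joint ranges: [-2.75, 2.75], [-0.79, 2.1], [0.01, 2.65], [-1.57, 4.71], [0.07, 3.14], [-2.87, 2.87]. Speed limits (rad/s): [2.22, 2.22, 2.79, 3.14, 3.14, 3.14].

## Interface

Orientations are given as a unit quaternion [w, x, y, z].
In Python, from cell import env gives the robot as it stands. The module is installed in compiled form; this text tells all that it offers.
- The arm moves only by the tool drive_tool, never from a script. Its argument "moves" is a list of rows, each a list of 3 entries, a list of its own where there are three numbers: the shift along the tool's x, y, z in cm, then the turn, a rotation vector about the tool's x, y, z in rad, then the closure, from -1 (fully open) to 1 (shut). In form: [[[dx, dy, dz], [wx, wy, wz], grip], ...]. A call has 1 to 12 rows; each row is the pose to reach, as a shift and turn from the pose commanded when the call began, along the tool's axes at that moment; what a row does not reach only later rows make up. A row lasts 1/12 s, in which the tool goes at most 41.7 mm and 7.16 degrees, less where a joint would pass 70% of its speed; a pose out of reach is approached as far as the arm can. A call with a gripper value outside its range is refused whole. The fingers move at their own pace and stop on an object; "force" is the grip in N (left out, the last holds). Time passes only in rows, so rows that repeat a pose let the fingers close. It gives the time, the measured TCP pose, the force, the opening and the grip force at its end, in the units of the state.
- env.read_state(): the state, without advancing time (a new reading comes with each control period).
- env.get_image(name): name is "scene" or "side" or "wrist"; returns a dict with "image" (420x560x3 uint8, red, green, blue), "mtx" (3x3 intrinsics, pixels), "pose" (4x4, takes a point from camera to world coordinates). Camera axes: x right, y up, looking along -z (the intrinsics and any distortion apply to the point x, -y, -z); pixel columns grow to the right and rows downward; lengths in mm; the calibration is good to about 2 mm. A picture is of the moment at which its call begins. There is no depth.
- env.sign_off(): hands the job in; it is judged then, once.
Trained networks look in a picture, given as the dict that the camera call returned (one of the last four; its "shot" number tells which), for a name from the list of things; names that differ only in an ending like _2 or _b are one class to them, and where a whole thing is asked for, a point or a joint stands for the part that bears it (a point fixed in the world has none). Each returns a list of dicts, best first, with "confidence" (0 to 1); they miss things now and then, are a little off and sometimes report something else, mostly with a low value. They report only what shows in the picture. A call takes as long as a camera call. They do not tell look-alikes from the thing itself.
- env.boxes_of(picture, query): "at" ([x, y, z] in mm, in world coordinates, good to about 4 mm: the middle of the surface that is visible of it).
- env.masks_of(picture, query): "pixels" (420x560 bool, what is visible of it).
The state is a dict: "time": time; "q": joint angles; "joint_vel": joint speeds; "tau": joint torques, N m; "ee_pos": TCP position; "orientation": TCP orientation; "contact_force": force on the tool from outside, world axes, zero at the start; "ft_torque": the same for the moment, N m; "width": opening from 0.0 (shut) to 1.0 (fully open); "grasp_force": force on a finger pad.
Only numpy, scipy, OpenCV 4.12 (cv2) and the standard library are available. Lean on these libraries where they do the work, as an engineer would, in place of code of your own. Each camera call takes 0.05 s, during which the arm holds its last target. There are 200 camera calls.

## Task

The hose pump's squeeze gap has to be set. Lift the clear guard off the pump and stand it upright on the worktop, clear of the pump; take the thin gauge (the one with the round-headed handle) out of the stand and slide its blade down the sloping gap between the lowest roller and the track shoe until its shoulders rest fully on the shoe. Then push the shoe by its post up the slope until it nips the gauge against the roller, and leave the gauge standing home in the gap; leave the other gauge and the things round about where they are.

Things in the scene. Friction and masses are not known exactly. Their poses are not given: they have to be found in the camera images.
- pump: white wedge-shaped hose pump fixed on the worktop, 210 (x) x 166 (y) x 141 mm high; its flat face slopes up towards its own +x at 35 degrees. Origin: on the centre line, on the worktop; the housing runs from x -90 (low edge) to +119 mm (high back); turned so that the low edge faces the robot's left and front (yaw -43 to -72 degrees)
- head: head on the sloping face: steel plate 180 x 124 mm, rotor (does not turn) with three white rollers of 18 mm. Frame: x up the slope, y left, z out of the slope (35 deg from vertical, leaning to pump -x). Origin on the plate's surface, below the lowest roller's line facing the shoe: that roller touches x = 0, axis x = +9, y = 0, z 5 to 33 mm. Rotor axis x = +35, its top z = 43 mm
- shoe (a joint): travel (m), 0 to 0.009, of the grey track shoe that slides up the slope to the lowest roller; stiff (about 6 N), stays where left. Gap = 10 mm minus this: in the head frame the shoe's flat face (34 mm wide in y, bending up the slope beside that) is at x = -10 mm + value, mid-gap at x = -5 mm + value/2; shoe top z = 34 mm, shoe 20 mm thick, carriage behind it 14 mm high
- post_top (a point): centre of the top of the shoe's black push post, 18 mm diameter, axis along the head's z, free from head z = 17 to 54 mm; at head x = -75 mm + shoe value, y = 0. Guide rails beside the carriage: y = +-44 to 54 mm, x -91 to -19, 14 mm high
- guard: loose clear box-shaped guard, open below, 97 (x) x 114 (y) x 50 mm high, walls 3 mm, 160 g; grey round knob on top, 28 mm diameter, z = 56 to 78 mm. Origin: centre of its underside; z through the knob. At the start it sits on the head's plate over the rotor, its axes along the head's, origin at head x = +30 mm, lower edge against the guide rails' ends
- gauge_stand: fixed grey block 50 (x) x 150 (y) x 36 mm with two slots, 76 mm apart in y, in which the two gauges stand upright; which gauge is in which slot varies. Origin: centre of the underside
- thin_gauge: thin gauge, 90 g: steel blade 4 mm thick (x), 24 wide (y), z 0 to 28 mm; above it a shoulder (30 mm wide, underside z = 28) and grey handle 16 mm thick (x), 26 wide (y), with a round head 38 mm wide, top z = 99. Origin: middle of the blade's lower edge; z up. Home in the gap its axes lie along the head's (x may be reversed), origin at head y = 0 within a few mm, z = 6 mm
- thick_gauge: the other gauge: blade 6 mm thick, handle 16 x 26 mm with a square cross-bar 44 mm wide on top, up to z = 96 mm. Same origin and axes. Not to be used
- beaker: glass beaker, 55 mm diameter, 70 mm high, stands near the pump; origin at the centre of its underside
- small_bottle: small bottle with a blue cap, 50 mm diameter, 132 mm high; origin at the centre of its underside
- pen: marker pen lying on the worktop, 135 mm long (y) and 17 mm wide; origin at its middle on the worktop
Not all that is in view belongs to the job. Of the things shaped like the guard, the clear one is meant.

How it is judged:
By the outcome, as a careful person would: the job done as asked, in the order asked, and still so for the second after the job is handed in, with the robot touching nothing.
It also fails if it takes over 67 s, if anything falls off the work surface, if the arm or the gripper's body presses on something with over 40 N, if the wrist force passes 120 N, or if a joint passes its speed limit or range.

## Working session

There is one attempt and no reset: what is moved stays moved. The work goes in short steps, Python scripts to look and compute and a tool call to move; the robot and the scene stay as the last step left them, time stands still between calls to the robot, and variables do not carry over. Pictures are saved under pics/ and viewed, at most 10 in all, crops included, and the job is handed in when it is done.

Besides the shell and the picture viewer there is one more tool, called after ">>>" in YAML: its name, and indented under it one key for each argument. drive_tool: Moves the arm, as the interface text tells. Its arguments: {"type":"object","properties":{"moves":{"type":"array"},"force":{"type":"number"}},"required":["moves"]}

```bash
mkdir -p pics; ls
cat > look.py <<'E'
import numpy as np, cv2
from cell import env
def snap(cam,name=None):
    p=env.get_image(cam)
    if name: cv2.imwrite(f'pics/{name}.png',p['image'][:,:,::-1])
    return p
E
python3 - <<'E'
from look import *
P={c:snap(c,c+'0') for c in ('scene','side','wrist')}
im=np.hstack([P['scene']['image'],P['side']['image']])
for n in ['pump','head','shoe','post_top','guard','gauge_stand','thin_gauge','thick_gauge','beaker','small_bottle','pen']:
    for c in ('scene','side'):
        print(n,c,[(np.round(d['at']).tolist(),round(d['confidence'],2)) for d in env.boxes_of(P[c],n)])
print(env.read_state(), env.grip_point_offset)
for c in P: print(c,np.round(P[c]['pose'],3).tolist(),P[c]['mtx'].tolist(),P[c].keys())
E
```

```text
pics
pump scene [([527.0, -44.0, 64.0], 0.83), ([527.0, -32.0, 77.0], 0.32), ([672.0, 238.0, 40.0], 0.18)]
pump side [([640.0, -59.0, 92.0], 0.57)]
head scene [([525.0, -39.0, 68.0], 0.93)]
head side []
shoe scene [([574.0, 444.0, 16.0], 0.74), ([455.0, 232.0, 84.0], 0.67), ([523.0, -33.0, 74.0], 0.62)]
shoe side []
post_top scene [([530.0, -32.0, 76.0], 0.61)]
post_top side []
guard scene [([552.0, -65.0, 142.0], 0.64)]
guard side [([366.0, -405.0, 57.0], 0.59)]
gauge_stand scene [([449.0, 276.0, 28.0], 0.89)]
gauge_stand side [([461.0, 296.0, 26.0], 0.57)]
thin_gauge scene [([466.0, 303.0, 79.0], 0.79)]
thin_gauge side [([469.0, 304.0, 77.0], 0.69)]
thick_gauge scene [([455.0, 229.0, 83.0], 0.75)]
thick_gauge side []
beaker scene [([675.0, 243.0, 40.0], 0.63), ([550.0, -68.0, 142.0], 0.63), ([525.0, -33.0, 75.0], 0.46)]
beaker side [([691.0, 253.0, 47.0], 0.69)]
small_bottle scene []
small_bottle side [([579.0, -277.0, 80.0], 0.55)]
pen scene [([576.0, 446.0, 14.0], 0.73)]
pen side [([574.0, 443.0, 13.0], 0.51)]
{'time': 1.25, 'q': array([ 1.05640278e+00,  3.50710581e-01,  1.651843
[... 817 characters left out ...]
9, 0.0, 280.4131479498358], [0.0, 395.6282478180449, 205.52097131441613], [0.0, 0.0, 1.0]] dict_keys(['image', 'mtx', 'pose', 'shot'])
side [[-0.853, 0.203, -0.481, -179.762], [-0.522, -0.347, 0.779, 1181.338], [-0.009, 0.916, 0.402, 701.086], [0.0, 0.0, 0.0, 1.0]] [[433.7216310671659, 0.0, 282.5790326680012], [0.0, 433.7216310671659, 205.62612712771465], [0.0, 0.0, 1.0]] dict_keys(['image', 'mtx', 'pose', 'shot'])
wrist [[0.416, -0.878, -0.236, 168.809], [0.909, 0.401, 0.109, 527.003], [-0.001, -0.26, 0.966, 374.057], [0.0, 0.0, 0.0, 1.0]] [[318.8472505025708, 0.0, 276.98593417965463], [0.0, 318.8472505025708, 212.39424143189547], [0.0, 0.0, 1.0]] dict_keys(['image', 'mtx', 'pose', 'shot'])
```

View pics/scene0.png

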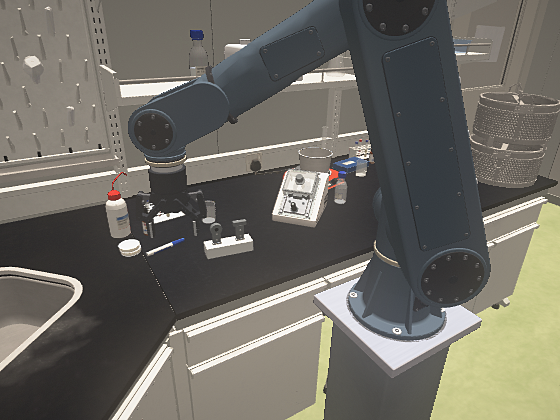

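View pics/side0.png

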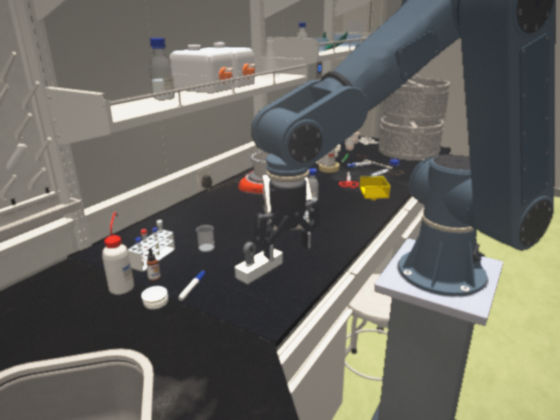

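The scene view shows the pump at about (302,197), the stand at (228,245) with the thin gauge at (217,232) and the thick one at (239,228), and the pen at (165,246). The side view has the arm covering the pump. Next I'll take the wrist camera over to the pump.

```bash
cat >> look.py <<'E'
from scipy.spatial.transform import Rotation as Ro
def Rq(q): return Ro.from_quat(np.roll(q,-1)).as_matrix()
def cur():
    s=env.read_state(); return np.array(s['ee_pos']),Rq(s['orientation'])
def Rtool(yvec,zvec):
    z=np.array(zvec,float);z/=np.linalg.norm(z);y=np.array(yvec,float);y-=z*(y@z);y/=np.linalg.norm(y)
    return np.c_[np.cross(y,z),y,z]
def rel(p,R,p0=None,R0=None):
    if p0 is None:p0,R0=cur()
    d=R0.T@(np.array(p)-p0)/10; w=Ro.from_matrix(R0.T@R).as_rotvec()
    print('shift cm',np.round(d,2).tolist(),'turn',np.round(w,3).tolist(),'rows',round(np.linalg.norm(d)/4.17,1),round(np.degrees(np.linalg.norm(w))/7.16,1))
def proj(P,X):
    T=np.linalg.inv(P['pose']);X=np.atleast_2d(X);c=X@T[:3,:3].T+T[:3,3]
    return np.c_[P['mtx'][0,0]*c[:,0]/-c[:,2]+P['mtx'][0,2],P['mtx'][1,1]*-c[:,1]/-c[:,2]+P['mtx'][1,2]]
def ray(P,u,v):
    d=np.array([(u-P['mtx'][0,2])/P['mtx'][0,0],-(v-P['mtx'][1,2])/P['mtx'][1,1],-1.]);d=P['pose'][:3,:3]@d
    return P['pose'][:3,3],d/np.linalg.norm(d)
def atz(P,u,v,z):
    o,d=ray(P,u,v);return o+d*(z-o[2])/d[2]
E
python3 -c "
from look import *
a=np.radians(33);rel([515,-30,300],Rtool([np.cos(a),np.sin(a),0],[0,0,-1]))"
```

```text
shift cm [-48.07, -36.26, -6.87] turn [-0.0, 0.0, 0.565] rows 14.5 4.5
```

>>> drive_tool:
  moves:
    - [[-24,-18,-6.9],[0,0,0.2],-1]
    - [[-24,-18,-6.9],[0,0,0.2],-1]
    - [[-24,-18,-6.9],[0,0,0.2],-1]
    - [[-24,-18,-6.9],[0,0,0.2],-1]
    - [[-24,-18,-6.9],[0,0,0.2],-1]
    - [[-24,-18,-6.9],[0,0,0.2],-1]
    - [[-24,-18,-6.9],[0,0,0.2],-1]
    - [[-24,-18,-6.9],[0,0,0.2],-1]
    - [[-24,-18,-6.9],[0,0,0.2],-1]

```text
time: 2.0
ee_pos: [373.9, 234.0, 301.4]
orientation: [0.001, 0.311, 0.95, 0.001]
contact_force: [0.0, -0.1, 0.2]
width: 1.001
grasp_force: 0.0
```

Run:
```python
from look import *
P=snap('wrist','w1')
for n in ['gauge_stand','thin_gauge','thick_gauge','guard']:
    print(n,[(np.round(d['at']).tolist(),round(d['confidence'],2)) for d in env.boxes_of(P,n)])
a=np.radians(33);rel([515,-30,300],Rtool([np.cos(a),np.sin(a),0],[0,0,-1]))
np.save('w1.npy',dict(pose=P['pose'],mtx=P['mtx']),allow_pickle=True)
```

```text
gauge_stand [([455.0, 264.0, 38.0], 0.65)]
thin_gauge []
thick_gauge [([455.0, 229.0, 99.0], 0.84)]
guard []
shift cm [-27.29, -13.18, -0.01] turn [-0.001, -0.0, 0.366] rows 7.3 2.9
```

>>> drive_tool:
  moves:
    - [[-27.3,-13.2,0],[0,0,0.366],-1]
    - [[-27.3,-13.2,0],[0,0,0.366],-1]
    - [[-27.3,-13.2,0],[0,0,0.366],-1]
    - [[-27.3,-13.2,0],[0,0,0.366],-1]
    - [[-27.3,-13.2,0],[0,0,0.366],-1]
    - [[-27.3,-13.2,0],[0,0,0.366],-1]
    - [[-27.3,-13.2,0],[0,0,0.366],-1]
    - [[-27.3,-13.2,0],[0,0,0.366],-1]
    - [[-27.3,-13.2,0],[0,0,0.366],-1]
    - [[-27.3,-13.2,0],[0,0,0.366],-1]

```text
time: 3.08
ee_pos: [515.0, -30.3, 299.7]
orientation: [-0.001, 0.478, 0.879, -0.0]
contact_force: [0.1, 0.6, 0.6]
width: 0.997
grasp_force: 0.0
```

Run:
```python
from look import *
P=snap('wrist','w2'); np.save('w2.npy',dict(pose=P['pose'],mtx=P['mtx']),allow_pickle=True)
for n in ['pump','head','guard','post_top','beaker','small_bottle']:
    print(n,[(np.round(d['at']).tolist(),round(d['confidence'],2)) for d in env.boxes_of(P,n)])
S=snap('side','s2');C=snap('scene','c2')
for c in (S,C):print([(np.round(d['at']).tolist(),round(d['confidence'],2)) for d in env.boxes_of(c,'guard')])
for n in ['thin_gauge','thick_gauge','gauge_stand']:
  print(n,[(np.round(d['at']).tolist(),round(d['confidence'],2)) for c in (S,C) for d in env.boxes_of(c,n)])
print(np.round(P['pose'],3).tolist())
a=cv2.imread('pics/w1.png');b=cv2.imread('pics/w2.png')
cv2.imwrite('pics/w12.png',np.vstack([cv2.resize(a,(400,300)),cv2.resize(b,(400,300))]))
```

```text
pump [([574.0, -90.0, 106.0], 0.93)]
head [([540.0, -38.0, 75.0], 0.69)]
guard [([560.0, -64.0, 158.0], 0.68), ([368.0, -399.0, 49.0], 0.59)]
post_top [([526.0, -27.0, 68.0], 0.66)]
beaker [([689.0, 236.0, 38.0], 0.59)]
small_bottle [([574.0, -271.0, 44.0], 0.79)]
[([368.0, -400.0, 56.0], 0.89), ([558.0, -57.0, 144.0], 0.59)]
[([563.0, -55.0, 141.0], 0.58)]
thin_gauge [([470.0, 306.0, 78.0], 0.76), ([468.0, 304.0, 78.0], 0.61)]
thick_gauge [([458.0, 239.0, 79.0], 0.66), ([572.0, 444.0, 12.0], 0.34), ([457.0, 233.0, 87.0], 0.52)]
gauge_stand [([457.0, 284.0, 28.0], 0.74), ([451.0, 274.0, 29.0], 0.66)]
[[0.839, -0.526, -0.141, 478.926], [0.545, 0.81, 0.218, 24.529], [-0.001, -0.259, 0.966, 443.015], [0.0, 0.0, 0.0, 1.0]]
```

View pics/w2.png

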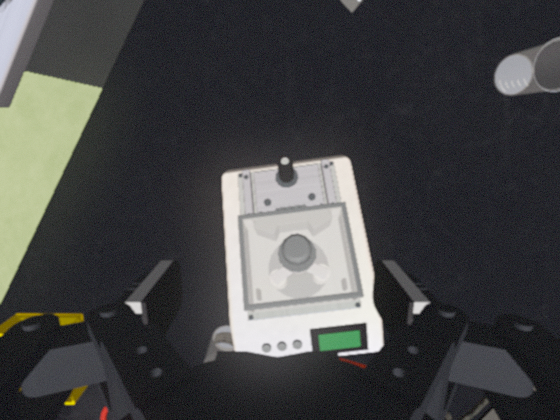

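View pics/w1.png

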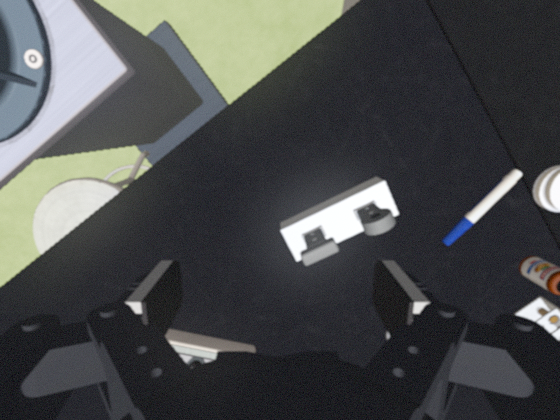

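The close view shows the pump at (300,255) with the knob top near (297,250), the post top near (285,160), and the low edge towards the image top. In w1 the stand runs (280,225)-(398,195), with the thick gauge at (318,245) and the thin gauge at (375,218). I'll crop the pump for exact corners.

Run:
```python
import cv2,numpy as np
b=cv2.imread('pics/w2.png')[145:365,212:392]
a=cv2.imread('pics/w1.png')[170:270,270:405]
b=cv2.resize(b,None,fx=2.7,fy=2.7,interpolation=cv2.INTER_CUBIC)
a=cv2.resize(a,None,fx=2.2,fy=2.2,interpolation=cv2.INTER_CUBIC)
o=np.zeros((594,790,3),np.uint8);o[:b.shape[0],:b.shape[1]]=b;o[:a.shape[0],490:490+a.shape[1]]=a
cv2.imwrite('pics/z2.png',o)
```

```text
(no output)
```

View pics/z2.png

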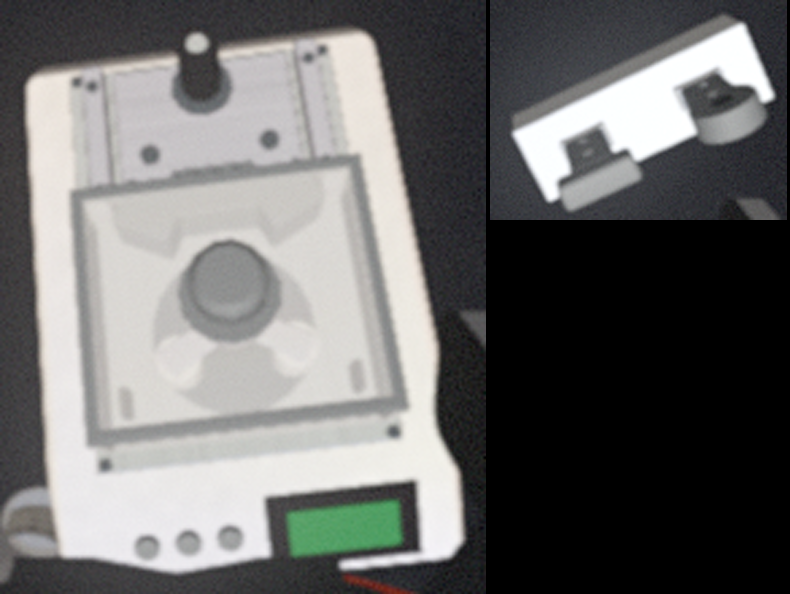

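```bash
cat > fit.py <<'E'
from look import *
from scipy.optimize import least_squares
def headR(yaw):
    c,s=np.cos(yaw),np.sin(yaw);t=np.radians(35)
    hx=np.array([c*np.cos(t),s*np.cos(t),np.sin(t)]);hy=np.array([-s,c,0]);return np.c_[hx,hy,np.cross(hx,hy)]
if __name__=='__main__':
    P=np.load('w2.npy',allow_pickle=True).item()
    pix=np.array([[198,43],[229,281],[72,190],[358,157],[407,403],[90,442]])/2.7+[212,145]
    # image left = head right? image up = -hx, image right=+hy
    obj=np.array([[-75,0,54],[30,0,78],[-18.5,-57,50],[-18.5,57,50],[78.5,57,50],[78.5,-57,50]],float)
    for z in (50,0):
        o=obj.copy();o[2:,2]=z
        f=lambda p:(proj(P,o@headR(p[3]).T+p[:3])-pix).ravel()
        r=least_squares(f,[540,-50,70,-1.0],loss='soft_l1')
        print(z,np.round(r.x,2),np.degrees(r.x[3]),'\n',np.round(f(r.x).reshape(-1,2),1).tolist())
        if z==50: np.save('head.npy',r.x)
    P=np.load('w1.npy',allow_pickle=True).item()
    pix=(np.array([[513,130],[743,24],[775,95],[548,202]])-[490,0])/2.2+[270,170]
    o=np.array([[-25,-75,36],[-25,75,36],[25,75,36],[25,-75,36]],float)
    f=lambda p:(proj(P,o@Ro.from_euler('z',p[2]).as_matrix().T+[p[0],p[1],0])-pix).ravel()
    r=least_squares(f,[455,265,0]);print(np.round(r.x,2),np.degrees(r.x[2]),np.round(f(r.x).reshape(-1,2),1).tolist());np.save('stand.npy',r.x)
    print('slot',[(r.x[:2]+Ro.from_euler('z',r.x[2]).as_matrix()[:2,1]*s).round(1).tolist() for s in(38,-38)])
    h=np.load('head.npy');R=headR(h[3])
    print('knob',(h[:3]+R@[30,0,67]).round(1),'post',(h[:3]+R@[-75,0,54]).round(1))
E
python3 fit.py
```

```text
50 [566.68 -72.09  81.11  -0.87] -49.60360584825425 
 [[-0.0, 0.2], [-0.0, -2.2], [0.4, 0.4], [-0.1, -0.6], [-0.3, 1.2], [0.1, 0.2]]
0 [550.22 -51.83 118.19  -0.87] -50.03534947939999 
 [[-1.0, -22.4], [-0.0, -15.7], [1.8, 1.2], [0.1, 1.1], [-1.0, 1.9], [0.9, -0.1]]
[ 4.6994e+02  2.6723e+02 -1.7000e-01] -9.740416289305305 [[0.5, 0.7], [-0.1, -0.3], [-0.9, 0.7], [0.6, -1.3]]
slot [[476.4, 304.7], [463.5, 229.8]]
knob [557.7 -61.5 153.2] post [506.8  -1.7  82.3]
```

```bash
cat >> look.py <<'E'
from fit import headR
def hd(x,y,z,mode,p0=None,R0=None,pr=True):
    h=np.load('head.npy');R=headR(h[3]);p=h[:3]+R@[x,y,z]
    yv={'y':R[:,1],'x':R[:,0],'-x':-R[:,0]}[mode]
    if pr: rel(p,Rtool(yv,-R[:,2]),p0,R0)
    return p,Rtool(yv,-R[:,2])
def inhead(p):
    h=np.load('head.npy');return headR(h[3]).T@(np.array(p)-h[:3])
E
python3 -c "
from look import *
print(hd(30,0,115,'y')[0])"
```

```text
shift cm [-2.13, 1.56, 10.78] turn [-0.04, -0.61, -0.126] rows 2.7 5.0
[539.85998228 -40.56711546 192.52266082]
```

>>> drive_tool:
  moves:
    - [[-2.1,1.6,4],[-0.04,-0.61,-0.126],-1]
    - [[-2.1,1.6,8],[-0.04,-0.61,-0.126],-1]
    - [[-2.13,1.56,10.8],[-0.04,-0.61,-0.126],-1]
    - [[-2.13,1.56,10.8],[-0.04,-0.61,-0.126],-1]
    - [[-2.13,1.56,10.8],[-0.04,-0.61,-0.126],-1]
    - [[-2.13,1.56,10.8],[-0.04,-0.61,-0.126],-1]
    - [[-2.13,1.56,10.8],[-0.04,-0.61,-0.126],-1]
    - [[-2.13,1.56,10.8],[-0.04,-0.61,-0.126],-1]

```text
time: 4.6
ee_pos: [539.9, -40.2, 192.3]
orientation: [0.272, 0.4, 0.866, -0.126]
contact_force: [0.1, -0.4, 0.1]
width: 1.002
grasp_force: 0.0
```

Run:
```python
from look import *
P=snap('wrist','w3');np.save('w3.npy',dict(pose=P['pose'],mtx=P['mtx']),allow_pickle=True)
h=np.load('head.npy');R=headR(h[3]);im=P['image'].copy()
for X in [[-75,0,54],[30,0,78],[-18.5,-57,50],[-18.5,57,50],[78.5,57,50],[78.5,-57,50],[-91,44,14],[-91,-44,14],[-91,54,14],[-91,-54,14]]:
    u=proj(P,h[:3]+R@X)[0];cv2.drawMarker(im,(int(round(u[0])),int(round(u[1]))),(255,0,0),cv2.MARKER_CROSS,9,1);print(X,u.round(1))
cv2.imwrite('pics/w3m.png',cv2.resize(im[:,:,::-1],(800,600),interpolation=cv2.INTER_CUBIC))
print(inhead(cur()[0])); hd(30,0,54,'y')
```

```text
[-75, 0, 54] [277.4  57.6]
[30, 0, 78] [277.3 240.4]
[-18.5, -57, 50] [188.9 154.4]
[-18.5, 57, 50] [365.6 154.6]
[78.5, 57, 50] [355.9 290.3]
[78.5, -57, 50] [198.3 290.3]
[-91, 44, 14] [340.6  44.6]
[-91, -44, 14] [214.   44.4]
[-91, 54, 14] [355.   44.6]
[-91, -54, 14] [199.6  44.4]
[ 30.24397061   0.2932742  114.9497355 ]
shift cm [0.02, -0.03, 6.09] turn [0.0, -0.001, -0.001] rows 1.5 0.0
```

View pics/w3m.png

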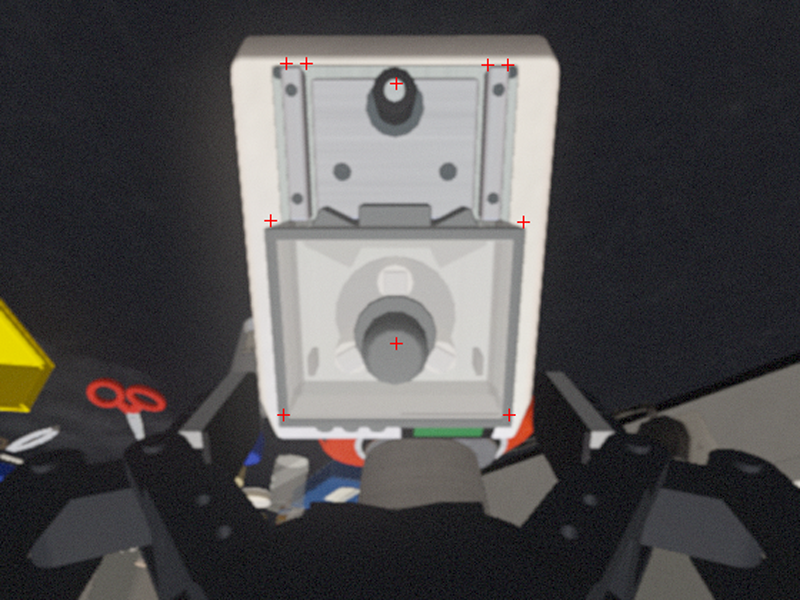

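The overlay fits in y and yaw, but it is a few px off along the slope: guard corners at (268,228), (524,228), (517,421) and (281,421), post top at (395,89). I'll refit with both views.

```bash
cat > fit2.py <<'E'
from look import *
from scipy.optimize import least_squares
P2=np.load('w2.npy',allow_pickle=True).item();P3=np.load('w3.npy',allow_pickle=True).item()
pix2=np.array([[198,43],[229,281],[72,190],[358,157],[407,403],[90,442]])/2.7+[212,145]
pix3=np.array([[395,89],[397,347],[268,228],[524,228],[517,421],[281,421]])*.7
obj=np.array([[-75,0,54],[30,0,78],[-18.5,-57,50],[-18.5,57,50],[78.5,57,50],[78.5,-57,50]],float)
def f(p):
    X=obj@headR(p[3]).T+p[:3]
    return np.r_[(proj(P2,X)-pix2).ravel(),(proj(P3,X)-pix3).ravel()]
r=least_squares(f,np.load('head.npy'),loss='soft_l1')
print(np.round(r.x,2),np.degrees(r.x[3]),'\n',np.round(f(r.x).reshape(-1,2),1).tolist());np.save('head.npy',r.x)
hd(30,0,54,'y');print(inhead(cur()[0]))
E
python3 fit2.py
```

```text
[566.63 -71.96  84.71  -0.86] -49.42197539273935 
 [[-0.2, 0.4], [0.2, -1.0], [-0.1, 1.3], [0.5, -0.1], [0.8, 2.8], [-0.1, 2.3], [0.5, -2.2], [-0.7, 2.3], [0.1, -1.5], [-0.2, -1.7], [-4.9, 0.1], [1.1, 0.2]]
shift cm [-0.18, -0.03, 5.79] turn [-0.001, -0.001, -0.003] rows 1.4 0.0
[ 28.29072424   0.37852035 111.92521949]
```

>>> drive_tool:
  moves:
    - [[-0.18,0,3],[0,0,0],-1]
    - [[-0.18,0,5.6],[0,0,0],-1]
    - [[-0.18,0,5.6],[0,0,0],-1]
    - [[-0.18,0,5.6],[0,0,0],0.6]
    - [[-0.18,0,5.6],[0,0,0],0.8]
    - [[-0.18,0,5.6],[0,0,0],1]
    - [[-0.18,0,5.6],[0,0,0],1]
    - [[-0.18,0,5.6],[0,0,0],1]
    - [[-0.18,0,5.6],[0,0,0],1]
    - [[-0.18,0,5.6],[0,0,0],1]
  force: 40

```text
time: 5.48
ee_pos: [561.5, -65.2, 149.9]
orientation: [0.274, 0.4, 0.865, -0.126]
contact_force: [-21.6, 13.7, 28.1]
width: 0.307
grasp_force: 76.4
```

Run:
```python
from look import *
P=np.load('w1.npy',allow_pickle=True).item()
print('edge',atz(P,0,285,0).round(),atz(P,175,140,0).round(),atz(P,345,3,0).round())
p0,R0=cur();print(inhead(p0),R0.T@env.read_state()['contact_force'])
h=np.load('head.npy');R=headR(h[3])
p,_=hd(30,0,170,'y'); 
rel([385,90,90],Rtool(R[:,1],[0,0,-1]),p,_)
rel([385,90,160],Rtool(R[:,1],[0,0,-1]),p,_)
```

```text
edge [ 259. -210.   -0.] [253. 150.   0.] [252. 427.   0.]
[30.4028206   0.515315   58.26657299] [  3.82756145  -7.51305798 -37.09605452]
shift cm [0.02, -0.05, -11.17] turn [0.0, 0.002, -0.003] rows 2.7 0.0
shift cm [22.45, -3.26, 2.73] turn [0.0, 0.611, 0.0] rows 5.5 4.9
shift cm [18.44, -3.26, -3.0] turn [0.0, 0.611, 0.0] rows 4.5 4.9
```

>>> drive_tool:
  moves:
    - [[0,0,-0.5],[0,0,0],1]
    - [[0,0,-1.5],[0,0,0],1]
    - [[0,0,-4],[0,0,0],1]
    - [[0,0,-8],[0,0,0],1]
    - [[0,0,-12],[0,0,0],1]
    - [[0,0,-12],[0,0,0],1]
    - [[0,0,-12],[0,0,0],1]

```text
time: 6.07
ee_pos: [517.0, -12.5, 247.7]
orientation: [0.274, 0.4, 0.866, -0.125]
contact_force: [0.6, -0.4, -2.0]
width: 0.304
grasp_force: 63.2
```

Run:
```python
from look import *
p0,R0=cur();print(inhead(p0));R=headR(np.load('head.npy')[3])
rel([385,90,75],Rtool(R[:,1],[0,0,-1]))
```

```text
[ 30.11009198   0.97582603 177.94669558]
shift cm [23.32, -3.44, 4.72] turn [0.003, 0.612, -0.002] rows 5.8 4.9
```

>>> drive_tool:
  moves:
    - [[10,-1.5,-2],[0,0.3,0],1]
    - [[10,-1.5,-2],[0,0.3,0],1]
    - [[10,-1.5,-2],[0,0.3,0],1]
    - [[23.3,-3.4,2],[0,0.612,0],1]
    - [[23.3,-3.4,2],[0,0.612,0],1]
    - [[23.3,-3.4,2],[0,0.612,0],1]
    - [[23.3,-3.4,4.7],[0,0.612,0],1]
    - [[23.3,-3.4,4.7],[0,0.612,0],1]
    - [[23.3,-3.4,4.7],[0,0.612,0],1]
    - [[23.3,-3.4,4.7],[0,0.612,0],1]
    - [[23.3,-3.4,4.7],[0,0.612,0],1]
    - [[23.3,-3.4,4.7],[0,0.612,0],1]

```text
time: 7.07
ee_pos: [386.0, 89.3, 75.1]
orientation: [0.001, 0.419, 0.908, 0.001]
contact_force: [-0.1, 0.2, -2.2]
width: 0.301
grasp_force: 63.4
```

>>> drive_tool:
  moves:
    - [[0,0,0.7],[0,0,0],1]
    - [[0,0,1.2],[0,0,0],1]
    - [[0,0,1.4],[0,0,0],1]
    - [[0,0,1.5],[0,0,0],1]
    - [[0,0,1.5],[0,0,0],1]

```text
time: 7.48
ee_pos: [384.8, 89.1, 58.3]
orientation: [-0.001, 0.419, 0.908, 0.0]
contact_force: [0.2, 0.2, -2.1]
width: 0.302
grasp_force: 63.4
```

>>> drive_tool:
  moves:
    - [[0,0,0.1],[0,0,0],1]
    - [[0,0,0.2],[0,0,0],1]
    - [[0,0,0.3],[0,0,0],1]
    - [[0,0,0.3],[0,0,0],1]

```text
time: 7.82
ee_pos: [384.9, 89.1, 55.5]
orientation: [-0.001, 0.419, 0.908, 0.0]
contact_force: [-0.0, 0.3, -2.1]
width: 0.309
grasp_force: 63.4
```

>>> drive_tool:
  moves:
    - [[0,0,0.1],[0,0,0],1]
    - [[0,0,0.2],[0,0,0],1]
    - [[0,0,0.2],[0,0,0],1]

```text
time: 8.07
ee_pos: [384.8, 89.1, 53.4]
orientation: [-0.001, 0.419, 0.908, 0.0]
contact_force: [0.3, -0.4, -1.5]
width: 0.304
grasp_force: 63.4
```

>>> drive_tool:
  moves:
    - [[0,0,0.1],[0,0,0],1]
    - [[0,0,0.2],[0,0,0],1]
    - [[0,0,0.2],[0,0,0],1]

```text
time: 8.32
ee_pos: [384.9, 89.1, 52.6]
orientation: [-0.0, 0.419, 0.908, 0.0]
contact_force: [-9.5, -2.7, 27.9]
width: 0.31
grasp_force: 72.9
```

>>> drive_tool:
  moves:
    - [[0,0,-0.1],[0,0,0],1]
    - [[0,0,-0.1],[0,0,0],-1]
    - [[0,0,-0.1],[0,0,0],-1]
    - [[0,0,-0.1],[0,0,0],-1]
    - [[0,0,-0.1],[0,0,0],-1]
    - [[0,0,-0.1],[0,0,0],-1]
    - [[0,0,-0.1],[0,0,0],-1]
    - [[0,0,-4],[0,0,0],-1]
    - [[0,0,-8],[0,0,0],-1]
    - [[0,0,-12],[0,0,0],-1]
    - [[0,0,-12],[0,0,0],-1]
    - [[0,0,-12],[0,0,0],-1]

```text
time: 9.32
ee_pos: [386.0, 89.1, 173.3]
orientation: [0.001, 0.419, 0.908, 0.002]
contact_force: [-0.7, -1.0, -0.8]
width: 0.994
grasp_force: 0.0
```

Run:
```python
from look import *
a=np.load('stand.npy')[2]
rel([471,285,230],Rtool([np.cos(a),np.sin(a),0],[0,0,-1]))
```

```text
shift cm [9.39, 19.19, -5.61] turn [0.004, -0.0, 0.875] rows 5.3 7.0
```

>>> drive_tool:
  moves:
    - [[9.4,19.2,-5.6],[0,0,0.875],-1]
    - [[9.4,19.2,-5.6],[0,0,0.875],-1]
    - [[9.4,19.2,-5.6],[0,0,0.875],-1]
    - [[9.4,19.2,-5.6],[0,0,0.875],-1]
    - [[9.4,19.2,-5.6],[0,0,0.875],-1]
    - [[9.4,19.2,-5.6],[0,0,0.875],-1]
    - [[9.4,19.2,-5.6],[0,0,0.875],-1]
    - [[9.4,19.2,-5.6],[0,0,0.875],-1]
    - [[9.4,19.2,-5.6],[0,0,0.875],-1]
    - [[9.4,19.2,-5.6],[0,0,0.875],-1]

```text
time: 10.15
ee_pos: [469.9, 284.8, 226.3]
orientation: [-0.001, 0.764, 0.645, -0.001]
contact_force: [-0.3, 0.8, -0.5]
width: 0.996
grasp_force: 0.0
```

Run:
```python
from look import *
P=snap('wrist','w4');np.save('w4.npy',dict(pose=P['pose'],mtx=P['mtx']),allow_pickle=True)
for n in ['thin_gauge','thick_gauge']:
    print(n,[(np.round(d['at']).tolist(),round(d['confidence'],2)) for d in env.boxes_of(P,n)])
st=np.load('stand.npy');R=Ro.from_euler('z',st[2]).as_matrix();im=P['image'].copy()
for X in [[-25,-75,36],[-25,75,36],[25,75,36],[25,-75,36],[8,38+19,99-19+0],[-8,57,80],[8,19,80],[-8,19,80],[0,38,99]]:
    u=proj(P,R@X+[st[0],st[1],8 if X[2]>40 else 0])[0];cv2.drawMarker(im,tuple(int(i) for i in u.round()),(255,0,0),cv2.MARKER_CROSS,7,1)
cv2.imwrite('pics/w4m.png',cv2.resize(im[80:380,80:480,::-1],(800,600),interpolation=cv2.INTER_CUBIC))
```

```text
thin_gauge [([481.0, 308.0, 103.0], 0.77)]
thick_gauge [([464.0, 234.0, 100.0], 0.84)]
```

View pics/w4m.png

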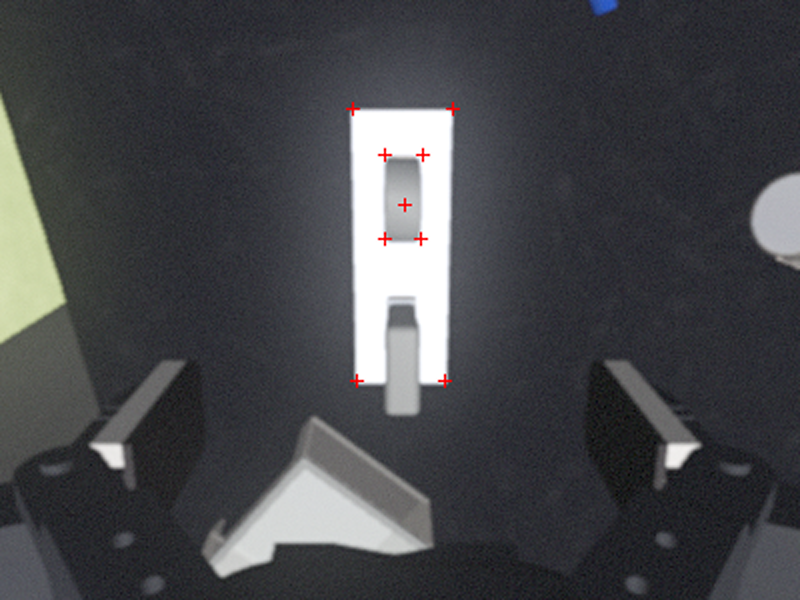

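The overlay matches the stand and the round-headed gauge in the rear slot (its head lies at crop (385-421,157-241)). The clear guard stands upright at bottom left. Grasping the gauge across its thickness.

Run:
```python
from look import *
a=np.load('stand.npy')[2]
rel([475.7,304.7,60],Rtool([np.cos(a),np.sin(a),0],[0,0,-1]))
```

```text
shift cm [2.06, 0.23, 16.72] turn [-0.001, -0.0, 0.001] rows 4.0 0.0
```

>>> drive_tool:
  moves:
    - [[2.06,0.2,3],[0,0,0],-1]
    - [[2.06,0.2,7],[0,0,0],-1]
    - [[2.06,0.2,11],[0,0,0],-1]
    - [[2.06,0.2,14],[0,0,0],-1]
    - [[2.06,0.2,14],[0,0,0],-1]
    - [[2.06,0.2,14],[0,0,0],-1]

```text
time: 10.8
ee_pos: [475.3, 304.7, 87.4]
orientation: [-0.001, 0.764, 0.645, -0.001]
contact_force: [0.2, -0.4, 0.3]
width: 0.997
grasp_force: 0.0
```

Run:
```python
from look import *
a=np.load('stand.npy')[2]
print(cur()[0]);rel([475.7,304.7,60],Rtool([np.cos(a),np.sin(a),0],[0,0,-1]))
```

```text
[475.32588277 304.71806162  87.39945413]
shift cm [0.01, 0.04, 2.74] turn [-0.003, 0.001, 0.0] rows 0.7 0.0
```

>>> drive_tool:
  moves:
    - [[0,0,1.5],[0,0,0],-1]
    - [[0,0,2.7],[0,0,0],-1]
    - [[0,0,2.7],[0,0,0],-1]
    - [[0,0,2.7],[0,0,0],0.5]
    - [[0,0,2.7],[0,0,0],1]
    - [[0,0,2.7],[0,0,0],1]
    - [[0,0,2.7],[0,0,0],1]
    - [[0,0,2.7],[0,0,0],1]
    - [[0,0,2.7],[0,0,0],1]
    - [[0,0,2.7],[0,0,0],1]
    - [[0,0,2.7],[0,0,0],1]
  force: 50

```text
time: 11.72
ee_pos: [475.8, 305.2, 61.1]
orientation: [-0.001, 0.765, 0.645, 0.0]
contact_force: [-2.0, -0.9, 5.8]
width: 0.183
grasp_force: 48.9
```

>>> drive_tool:
  moves:
    - [[0,0,-1],[0,0,0],1]
    - [[0,0,-4],[0,0,0],1]
    - [[0,0,-8],[0,0,0],1]
    - [[0,0,-12],[0,0,0],1]
    - [[0,0,-15],[0,0,0],1]
    - [[0,0,-16],[0,0,0],1]
    - [[0,0,-16],[0,0,0],1]
    - [[0,0,-16],[0,0,0],1]

```text
time: 12.38
ee_pos: [475.4, 304.8, 220.1]
orientation: [-0.001, 0.765, 0.645, -0.0]
contact_force: [-1.0, -0.4, -1.2]
width: 0.185
grasp_force: 50.1
```

Run:
```python
from look import *
print(hd(-40,0,170,'x'))
```

```text
shift cm [-27.27, 5.34, 1.89] turn [-0.587, -0.212, 0.671] rows 6.7 7.3
(array([481.88790844,  26.99042145, 201.02354728]), array([[ 7.59520851e-01,  5.32844443e-01,  3.73101696e-01],
       [ 6.50482956e-01, -6.22163058e-01, -4.35643263e-01],
       [-2.77555756e-17,  5.73576436e-01, -8.19152044e-01]]))
```

>>> drive_tool:
  moves:
    - [[-27.3,5.3,1.9],[-0.587,-0.212,0.671],1]
    - [[-27.3,5.3,1.9],[-0.587,-0.212,0.671],1]
    - [[-27.3,5.3,1.9],[-0.587,-0.212,0.671],1]
    - [[-27.3,5.3,1.9],[-0.587,-0.212,0.671],1]
    - [[-27.3,5.3,1.9],[-0.587,-0.212,0.671],1]
    - [[-27.3,5.3,1.9],[-0.587,-0.212,0.671],1]
    - [[-27.3,5.3,1.9],[-0.587,-0.212,0.671],1]
    - [[-27.3,5.3,1.9],[-0.587,-0.212,0.671],1]
    - [[-27.3,5.3,1.9],[-0.587,-0.212,0.671],1]
    - [[-27.3,5.3,1.9],[-0.587,-0.212,0.671],1]
    - [[-27.3,5.3,1.9],[-0.587,-0.212,0.671],1]

```text
time: 13.3
ee_pos: [481.7, 27.5, 200.7]
orientation: [0.281, 0.894, 0.332, 0.104]
contact_force: [0.2, 0.8, -0.1]
width: 0.183
grasp_force: 50.2
```

Run:
```python
from look import *
P=snap('wrist','w5');np.save('w5.npy',dict(pose=P['pose'],mtx=P['mtx']),allow_pickle=True)
h=np.load('head.npy');R=headR(h[3]);im=P['image'].copy()
for X in [[-75,0,54],[35,0,43],[-10,17,34],[-10,-17,34],[9,0,33],[-91,54,14],[-91,-54,14],[-19,44,14],[-19,-44,14]]:
    u=proj(P,h[:3]+R@X)[0];cv2.drawMarker(im,tuple(int(i) for i in u.round()),(255,0,0),cv2.MARKER_CROSS,7,1);print(X,u.round(1))
print(cur()[0],inhead(cur()[0]))
cv2.imwrite('pics/w5m.png',cv2.resize(im[:,:,::-1],(800,600),interpolation=cv2.INTER_CUBIC))
```

```text
[-75, 0, 54] [235.9 207.2]
[35, 0, 43] [363.7 204.6]
[-10, 17, 34] [311.6 183.3]
[-10, -17, 34] [310.5 220.2]
[9, 0, 33] [332.  201.8]
[-91, 54, 14] [222.2 139.3]
[-91, -54, 14] [226.7 249.6]
[-19, 44, 14] [300.6 150.6]
[-19, -44, 14] [298.6 240.5]
[481.8375712   27.47921251 201.03751627] [-40.32291738   0.27971807 170.24316217]
```

View pics/w5m.png

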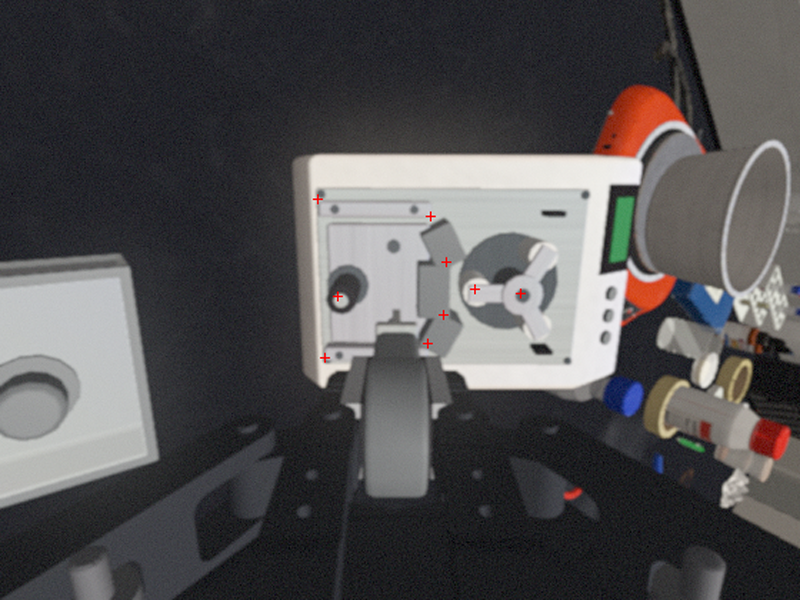

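The overlay is only about 2 px off. The shoe face's top corners are at (449,262) and (449,317) and the rotor hub is at (522,295). The gauge is held square, with its head at (397,430). I'll read the edges numerically.

Run:
```python
import cv2
g=cv2.imread('pics/w5.png',0)
print('cols 285..375');
for v in (190,198,203,208,216): print(v,g[v,285:376].tolist())
print('col 300',g[165:240,300].tolist());print('col308',g[165:240,308].tolist())
for v in range(196,222,2): print(v,g[v,225:262].tolist())
```

```text
cols 285..375
190 [196, 195, 197, 194, 198, 191, 163, 124, 116, 134, 138, 139, 140, 140, 138, 141, 139, 138, 140, 138, 140, 143, 140, 143, 138, 141, 142, 143, 141, 154, 177, 189, 197, 198, 196, 190, 163, 126, 101, 103, 105, 110, 110, 115, 115, 117, 121, 123, 127, 124, 116, 108, 102, 101, 104, 102, 102, 97, 104, 102, 99, 96, 85, 73, 61, 59, 60, 52, 57, 59, 56, 56, 59, 48, 58, 58, 52, 59, 61, 73, 78, 101, 137, 174, 197, 202, 198, 201, 199, 200, 200]
198 [193, 193, 196, 195, 196, 188, 160, 116, 117, 132, 134, 140, 139, 138, 139, 140, 139, 136, 138, 138, 138, 139, 139, 134, 141, 141, 140, 142, 141, 160, 182, 194, 196, 195, 186, 162, 121, 106, 105, 115, 137, 171, 194, 206, 211, 213, 212, 211, 213, 214, 213, 215, 215, 216, 215, 207, 187, 155, 118, 100, 89, 89, 88, 91, 91, 85, 88, 80, 88, 125, 164, 188, 195, 196, 196, 197, 197, 198, 197, 199, 197, 196, 196, 196, 198, 200, 201, 198, 197, 198, 198]
203 [193, 196, 195, 196, 199, 191, 161, 119, 117, 133, 136, 136, 141, 135, 139, 138, 139, 139, 139, 135, 140, 141, 141, 141, 142, 140, 136, 143, 144, 164, 184, 197, 197, 200, 195, 179, 144, 115, 13
[... 3509 characters left out ...]
112, 66, 49, 58, 87, 131, 160, 173, 179, 174, 161, 135, 97, 70, 57, 59, 72, 105, 146, 177, 192, 195, 195, 194, 194, 191, 193, 194, 199, 197, 196, 191]
216 [183, 190, 194, 197, 189, 164, 121, 78, 64, 58, 56, 63, 68, 66, 72, 65, 56, 57, 61, 69, 98, 137, 163, 184, 191, 191, 193, 192, 193, 191, 190, 194, 195, 197, 195, 191, 192]
218 [183, 188, 193, 194, 190, 175, 158, 152, 146, 129, 110, 92, 81, 75, 69, 76, 92, 105, 123, 147, 165, 180, 187, 190, 189, 193, 193, 193, 192, 193, 191, 194, 194, 196, 197, 195, 194]
220 [188, 191, 195, 194, 188, 174, 165, 181, 192, 192, 186, 186, 181, 175, 169, 175, 183, 187, 191, 192, 189, 190, 188, 190, 188, 191, 192, 193, 192, 193, 190, 193, 196, 197, 195, 195, 195]
```

```bash
cat > fit3.py <<'E'
from look import *
from scipy.optimize import least_squares
P2,P3,P5=[np.load(f'w{i}.npy',allow_pickle=True).item() for i in (2,3,5)]
pix2=np.array([[198,43],[229,281],[72,190],[358,157],[407,403],[90,442]])/2.7+[212,145]
pix3=np.array([[395,89],[397,347],[268,228],[524,228],[511,421],[281,421]])*.7
pix5=np.array([[238.3,210],[314.2,203],[365,206.3]])
obj=np.array([[-75,0,54],[30,0,78],[-18.5,-57,50],[-18.5,57,50],[78.5,57,50],[78.5,-57,50]],float)
o5=np.array([[-75,0,54],[-10,0,34],[35,0,43]],float)
def f(p,w=(1,1,2)):
    T=lambda o:o@headR(p[3]).T+p[:3]
    return np.r_[w[0]*(proj(P2,T(obj))-pix2).ravel(),w[1]*(proj(P3,T(obj))-pix3).ravel(),w[2]*(proj(P5,T(o5))-pix5).ravel()]
h0=np.load('head.npy')
for w in ((1,1,2),(1,1,6),(1,1,0),(0,1,2)):
    r=least_squares(f,h0,loss='soft_l1',args=(w,))
    R=headR(h0[3]);print(w,np.round(r.x,2),np.degrees(r.x[3]).round(2),'shift in head',(R.T@(r.x[:3]-h0[:3])).round(2));print(np.round(f(r.x,(1,1,1)).reshape(-1,2),1).tolist())
    if w==(1,1,2): np.save('head3.npy',r.x)
E
python3 fit3.py
```

```text
(1, 1, 2) [566.43 -72.31  85.87  -0.86] -49.35 shift in head [ 0.78 -0.38  0.87]
[[-0.6, 0.7], [-0.2, -0.3], [-0.6, 1.9], [0.3, 0.2], [0.8, 3.5], [-0.5, 3.2], [-0.4, -1.0], [-1.4, 4.1], [-0.8, 0.0], [-0.6, -0.5], [-1.0, 1.6], [0.4, 1.9], [-1.5, -2.0], [-2.2, -0.3], [-0.1, -1.1]]
(1, 1, 6) [566.62 -73.1   85.62  -0.85] -48.89 shift in head [ 1.23 -0.75  0.25]
[[-1.5, 1.5], [-0.7, 0.4], [-1.0, 2.9], [-0.4, 0.5], [0.6, 3.6], [-0.4, 4.1], [-2.3, 0.1], [-2.3, 4.4], [-1.5, 1.2], [-1.9, -0.4], [-1.2, 1.5], [0.6, 2.3], [-0.9, -0.8], [-1.8, 0.2], [0.2, -0.9]]
(1, 1, 0) [566.62 -72.04  84.66  -0.86] -49.48 shift in head [ 0.02 -0.07 -0.08]
[[-0.2, 0.5], [0.1, -0.9], [-0.1, 1.3], [0.5, -0.0], [0.7, 2.9], [-0.2, 2.3], [0.5, -2.1], [-0.7, 2.3], [0.1, -1.5], [-0.3, -1.6], [-0.9, 0.1], [0.9, 0.2], [-2.3, -2.9], [-3.1, -1.0], [-1.3, -1.7]]
(0, 1, 2) [566.84 -73.09  85.29  -0.86] -49.26 shift in head [ 1.15 -0.58 -0.1 ]
[[-0.8, 1.5], [-0.4, 0.4], [-0.6, 2.6], [0.0, 0.8], [0.5, 3.9], [-0.4, 3.7], [-1.0, 0.0], [-1.7, 4.1], [-0.7, 0.5], [-1.4, -0.1], [-1.5, 1.3], [0.6, 1.7], [-1.0, -1.9], [-1.9, -0.3], [-0.0, -1.1]]
```

Run:
```python
from look import *
p,R=cur();h=np.load('head.npy')
# gauge top disc centre (gauge z~99) predicted pixel in w5
P=np.load('w5.npy',allow_pickle=True).item()
for g in (0,28,61,80,99): print(g,proj(P,p+R@[0,0,53-g])[0].round(1), proj(P,p+R@[12 if g<60 else 0,0,53-g])[0].round(1))
hd(-4,-0.5,102,'x')
```

```text
0 [277.  230.8] [277.1 212.9]
28 [277.  246.6] [277.  226.2]
61 [277.  272.5] [277.  272.5]
80 [277.  293.3] [277.  293.3]
99 [276.9 321. ] [276.9 321. ]
shift cm [-0.09, 3.64, 6.82] turn [-0.002, -0.0, 0.002] rows 1.9 0.0
```

>>> drive_tool:
  moves:
    - [[-0.1,2,2],[0,0,0],1]
    - [[-0.1,3.6,4],[0,0,0],1]
    - [[-0.1,3.6,6],[0,0,0],1]
    - [[-0.1,3.6,6.8],[0,0,0],1]
    - [[-0.1,3.6,6.8],[0,0,0],1]
    - [[-0.1,3.6,6.8],[0,0,0],1]

```text
time: 13.85
ee_pos: [525.2, -25.4, 166.3]
orientation: [0.282, 0.895, 0.331, 0.104]
contact_force: [-0.2, -0.1, -0.4]
width: 0.183
grasp_force: 50.2
```

Run:
```python
from look import *
P=snap('wrist','w6');np.save('w6.npy',dict(pose=P['pose'],mtx=P['mtx']),allow_pickle=True)
p,R=cur();print(inhead(p))
h=np.load('head.npy');H=headR(h[3])
for X in [[-10,17,34],[-10,-17,34],[0,0,33],[35,0,43],[-75,0,54]]: print(X,proj(P,h[:3]+H@X)[0].round(1))
print('tip',proj(P,p+R@[12,2,53])[0].round(1),proj(P,p+R@[12,-2,53])[0].round(1))
im=P['image'][110:320,180:440,::-1]
cv2.imwrite('pics/w6z.png',cv2.resize(im,None,fx=2.85,fy=2.85,interpolation=cv2.INTER_CUBIC))
```

```text
[ -4.02900257  -0.83463276 102.99573896]
[-10, 17, 34] [268.2 198.3]
[-10, -17, 34] [268.5 245.2]
[0, 0, 33] [282.8 221.8]
[35, 0, 43] [335.6 226.2]
[-75, 0, 54] [164.8 231.3]
tip [280.1 212.7] [273.8 212.7]
```

View pics/w6z.png

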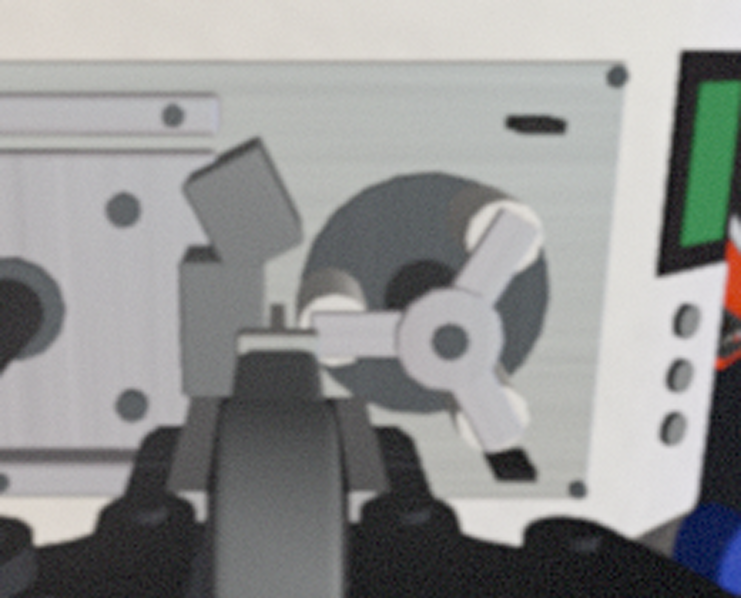

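The view shows the shoe's top edge at crop u≈265, the nearest roller edge at ≈300, the blade tip at ≈278 and the hub at (450,341). The blade is already roughly over the gap, so I'll read the exact edges.

Run:
```python
from look import *
g=cv2.imread('pics/w6.png',0)
for v in (205,210,214,217,219,221,223,225): print(v,'from 264:',g[v,264:306].tolist())
```

```text
205 from 264: [130, 128, 125, 131, 128, 126, 132, 135, 149, 169, 179, 184, 184, 184, 182, 183, 184, 182, 184, 184, 177, 159, 117, 92, 86, 98, 97, 99, 99, 103, 103, 106, 114, 114, 119, 116, 119, 109, 106, 97, 95, 92]
210 from 264: [129, 128, 128, 127, 129, 126, 129, 136, 145, 163, 179, 178, 180, 180, 181, 179, 181, 181, 181, 179, 158, 125, 106, 101, 99, 103, 102, 106, 107, 106, 108, 109, 109, 117, 119, 124, 128, 138, 147, 153, 156, 148]
214 from 264: [127, 129, 125, 129, 127, 127, 129, 133, 149, 164, 179, 184, 184, 183, 183, 184, 182, 183, 180, 160, 121, 100, 102, 100, 96, 105, 125, 148, 161, 173, 186, 194, 200, 204, 203, 199, 194, 185, 182, 174, 167, 164]
217 from 264: [125, 126, 129, 125, 125, 127, 126, 135, 149, 160, 151, 120, 110, 104, 112, 133, 162, 179, 179, 153, 111, 99, 107, 138, 167, 193, 204, 208, 210, 211, 211, 211, 212, 212, 210, 213, 212, 213, 210, 213, 215, 209]
219 from 264: [123, 127, 126, 127, 127, 130, 128, 134, 149, 161, 148, 111, 95, 92, 94, 121, 157, 181, 180, 155, 122, 123, 163, 188, 190, 174, 167, 163, 164, 163, 162, 162, 163, 162, 164, 161, 164, 160, 165, 165, 164, 166]
221 from 264: [129, 127, 128, 130, 128, 126, 126, 132, 146, 149, 139, 106, 93, 89, 98, 120, 153, 179, 180, 157, 137, 163, 193, 202, 183, 167, 175, 182, 186, 185, 185, 182, 185, 185, 184, 185, 184, 184, 183, 184, 182, 182]
223 from 264: [123, 127, 127, 128, 123, 125, 132, 133, 145, 148, 134, 104, 94, 91, 96, 117, 149, 172, 177, 160, 159, 183, 204, 203, 183, 167, 174, 188, 189, 187, 189, 185, 188, 187, 189, 189, 186, 189, 189, 188, 188, 187]
225 from 264: [108, 98, 98, 99, 97, 98, 101, 104, 103, 107, 100, 90, 91, 92, 92, 92, 108, 120, 122, 116, 120, 130, 142, 139, 122, 121, 138, 163, 181, 184, 185, 186, 185, 186, 184, 185, 187, 186, 188, 186, 184, 183]
```

>>> drive_tool:
  moves:
    - [[0,0.12,0],[0,0,0],1]
    - [[0,0.12,0.8],[0,0,0],1]
    - [[0,0.12,1.4],[0,0,0],1]
    - [[0,0.12,1.8],[0,0,0],1]
    - [[0,0.12,2.2],[0,0,0],1]
    - [[0,0.12,2.2],[0,0,0],1]

```text
time: 14.4
ee_pos: [534.4, -36.4, 148.3]
orientation: [0.282, 0.895, 0.331, 0.104]
contact_force: [-0.4, 0.4, -1.3]
width: 0.181
grasp_force: 50.2
```

Run:
```python
from look import *
p,R=cur();print(inhead(p));print(R.T@env.read_state()['contact_force']);hd(-2.8,-0.8,70,'x')
P=snap('wrist','w7');g=cv2.imread('pics/w7.png',0)
h=np.load('head.npy');H=headR(h[3])
print(proj(P,h[:3]+H@[-10,0,34])[0],proj(P,h[:3]+H@[0,0,33])[0])
for v in (205,215,220,225): print(v,'from 258:',g[v,258:306].tolist())
```

```text
[-2.84496727 -1.38408984 79.58861957]
[-0.07487894 -1.15974353  0.73963351]
shift cm [0.06, 0.01, 0.96] turn [-0.001, 0.001, -0.0] rows 0.2 0.0
[265.09783923 232.46309255] [281.11149198 231.9601782 ]
205 from 258: [125, 126, 125, 127, 123, 121, 124, 125, 128, 128, 126, 127, 126, 127, 125, 122, 123, 123, 128, 135, 144, 153, 159, 166, 172, 180, 181, 178, 158, 122, 92, 90, 92, 91, 93, 90, 87, 95, 93, 92, 97, 91, 87, 90, 92, 93, 91, 90]
215 from 258: [130, 130, 126, 132, 131, 127, 128, 129, 129, 129, 128, 134, 156, 177, 185, 182, 177, 173, 172, 169, 174, 175, 179, 181, 175, 155, 117, 94, 100, 96, 101, 100, 104, 103, 104, 104, 104, 110, 113, 116, 122, 124, 132, 134, 140, 135, 118, 104]
220 from 258: [127, 124, 128, 128, 123, 126, 129, 128, 125, 128, 128, 132, 155, 173, 181, 173, 147, 114, 88, 89, 93, 119, 154, 168, 160, 129, 107, 98, 101, 98, 103, 103, 100, 102, 103, 105, 104, 102, 106, 108, 118, 123, 122, 136, 141, 147, 153, 161]
225 from 258: [122, 128, 126, 128, 123, 113, 104, 100, 100, 101, 97, 101, 113, 121, 126, 117, 103, 94, 89, 90, 87, 94, 108, 109, 98, 94, 92, 89, 89, 91, 93, 101, 128, 174, 198, 207, 212, 212, 212, 211, 210, 213, 213, 211, 210, 207, 204, 193]
```

>>> drive_tool:
  moves:
    - [[0.06,0,0.4],[0,0,0],1]
    - [[0.06,0,0.8],[0,0,0],1]
    - [[0.06,0,1.1],[0,0,0],1]
    - [[0.06,0,1.3],[0,0,0],1]
    - [[0.06,0,1.3],[0,0,0],1]

```text
time: 14.87
ee_pos: [539.7, -41.6, 138.0]
orientation: [0.282, 0.895, 0.33, 0.104]
contact_force: [0.0, 0.1, -0.3]
width: 0.184
grasp_force: 50.2
```

```bash
cat > st.py <<'E'
from look import *
p,R=cur();s=env.read_state();print('head',inhead(p).round(2),'F tool',(R.T@s['contact_force']).round(1),'w',s['width'])
E
python3 st.py
```

```text
head [-2.68 -0.67 66.94] F tool [ 0.1 -0.2  0.2] w 0.18372158345075063
```

>>> drive_tool:
  moves:
    - [[0,0,0.15],[0,0,0],1]
    - [[0,0,0.3],[0,0,0],1]
    - [[0,0,0.4],[0,0,0],1]
    - [[0,0,0.4],[0,0,0],1]

```text
time: 15.2
ee_pos: [541.2, -42.6, 136.3]
orientation: [0.282, 0.895, 0.33, 0.105]
contact_force: [-14.8, 11.0, 21.2]
width: 0.178
grasp_force: 54.1
```

```bash
python3 st.py
```

```text
head [-2.24 -0.24 64.56] F tool [ -4.1  -2.5 -27.7] w 0.17797063204742544
```

>>> drive_tool:
  moves:
    - [[0,0,-0.15],[0,0,0],1]
    - [[0,0,-0.15],[0,0,0],-1]
    - [[0,0,-0.15],[0,0,0],-1]
    - [[0,0,-0.15],[0,0,0],-1]
    - [[0,0,-0.15],[0,0,0],-1]
    - [[0,0,-0.15],[0,0,0],-1]
    - [[0,0,-0.15],[0,0,0],-1]
    - [[0,0,-4],[0,0,0],-1]
    - [[0,0,-8],[0,0,0],-1]
    - [[0,0,-11],[0,0,0],-1]
    - [[0,0,-11],[0,0,0],-1]
    - [[0,0,-11],[0,0,0],-1]

```text
time: 16.2
ee_pos: [500.5, 5.5, 226.6]
orientation: [0.282, 0.894, 0.331, 0.106]
contact_force: [0.3, 0.1, 0.1]
width: 0.998
grasp_force: 0.0
```

```bash
python3 st.py
python3 - <<'E'
from look import *
h=np.load('head.npy');R=headR(h[3]);h[:3]+=R@[1.3,-0.3,5.2];np.save('head.npy',h)
P=snap('wrist','w8')
for n in ['thin_gauge','post_top']:
    print(n,[(np.round(d['at']).tolist(),inhead(d['at']).round(),round(d['confidence'],2)) for d in env.boxes_of(P,n)])
m=env.masks_of(P,'thin_gauge')
if m: ys,xs=np.nonzero(m[0]['pixels']);print(xs.min(),xs.max(),ys.min(),ys.max())
print('expect top ends if upright',proj(P,h[:3]+R@[-4,19,86])[0],proj(P,h[:3]+R@[-4,0,105])[0],proj(P,h[:3]+R@[-75,0,54])[0])
p,_=hd(-75,0,100,'y')
E
```

```text
head [-2.0100e+00  1.7000e-01  1.7459e+02] F tool [0.3 0.2 0. ] w 0.9980961415200695
thin_gauge [([529.0, -20.0, 159.0], array([-11.,   6.,  93.]), 0.74)]
post_top []
244 280 187 247
expect top ends if upright [275.49523536 193.6246266 ] [275.45102473 226.52971784] [190.77054741 208.30284857]
shift cm [0.08, -7.07, 6.72] turn [-0.002, 0.001, -1.571] rows 2.3 12.6
```

Run:
```python
from look import *
p,R=hd(-114,0,110,'x'); print(p); hd(-114,0,28,'x',p,R)
```

```text
shift cm [0.08, -10.97, 5.72] turn [-0.001, 0.002, -0.0] rows 3.0 0.0
[463.36823409  48.15328006 114.43500833]
shift cm [-0.0, -0.0, 8.2] turn [0.0, 0.0, 0.0] rows 2.0 0.0
```

>>> drive_tool:
  moves:
    - [[0.1,-4,0],[0,0,0],1]
    - [[0.1,-8,0],[0,0,0],1]
    - [[0.1,-11,2],[0,0,0],1]
    - [[0.1,-11,5.7],[0,0,0],1]
    - [[0.1,-11,8],[0,0,0],1]
    - [[0.1,-11,11],[0,0,0],1]
    - [[0.1,-11,13],[0,0,0],1]
    - [[0.1,-11,13.8],[0,0,0],1]
    - [[0.1,-11,13.8],[0,0,0],1]
    - [[0.1,-11,13.8],[0,0,0],1]

```text
time: 17.23
ee_pos: [493.4, 13.3, 48.3]
orientation: [0.282, 0.895, 0.33, 0.103]
contact_force: [0.5, 0.4, 0.2]
width: -0.002
grasp_force: 0.0
```

```bash
python3 st.py
```

```text
head [-114.31    0.13   29.43] F tool [ 0.6  0.2 -0.2] w -0.0019156719819034293
```

Now push up the slope (tool +y) until contact.

>>> drive_tool:
  moves:
    - [[0,0.4,0.1],[0,0,0],1]
    - [[0,0.8,0.1],[0,0,0],1]
    - [[0,1.1,0.1],[0,0,0],1]
    - [[0,1.3,0.1],[0,0,0],1]
    - [[0,1.3,0.1],[0,0,0],1]

```text
time: 17.65
ee_pos: [501.7, 5.2, 56.5]
orientation: [0.282, 0.895, 0.33, 0.105]
contact_force: [-0.3, 0.2, -0.5]
width: 0.002
grasp_force: 0.0
```

```bash
python3 st.py
```

```text
head [-100.06    1.16   29.56] F tool [-0.1 -0.5  0.2] w 0.0018477035513981407
```

>>> drive_tool:
  moves:
    - [[-0.1,0.2,0],[0,0,0],1]
    - [[-0.1,0.4,0],[0,0,0],1]
    - [[-0.1,0.5,0],[0,0,0],1]
    - [[-0.1,0.5,0],[0,0,0],1]

```text
time: 17.98
ee_pos: [502.7, 1.8, 58.4]
orientation: [0.282, 0.895, 0.331, 0.104]
contact_force: [-3.0, 3.8, 0.0]
width: -0.006
grasp_force: 1.8
```

```bash
python3 st.py
```

```text
head [-96.3   -0.3   29.24] F tool [ 0.2 -4.  -2.8] w -0.005642776325080603
```

>>> drive_tool:
  moves:
    - [[0,0.1,0],[0,0,0],1]
    - [[0,0.2,0],[0,0,0],1]
    - [[0,0.3,0],[0,0,0],1]
    - [[0,0.3,0],[0,0,0],1]

```text
time: 18.32
ee_pos: [504.1, 0.1, 59.9]
orientation: [0.281, 0.895, 0.331, 0.104]
contact_force: [-4.5, 4.9, -0.6]
width: -0.004
grasp_force: 2.8
```

```bash
python3 st.py
```

```text
head [-93.63  -0.33  29.22] F tool [-0.2 -5.8 -3.4] w -0.004072911919486575
```

>>> drive_tool:
  moves:
    - [[0,0.1,0],[0,0,0],1]
    - [[0,0.2,0],[0,0,0],1]
    - [[0,0.2,0],[0,0,0],1]

```text
time: 18.57
ee_pos: [504.7, -0.7, 60.6]
orientation: [0.281, 0.895, 0.331, 0.104]
contact_force: [-5.3, 10.0, -1.5]
width: -0.003
grasp_force: 5.3
```

```bash
python3 st.py
```

```text
head [-92.44  -0.36  29.22] F tool [ 2.5 -9.9 -5.1] w -0.002539666636540849
```

>>> drive_tool:
  moves:
    - [[0,0.1,0],[0,0,0],1]
    - [[0,0.2,0],[0,0,0],1]
    - [[0,0.2,0],[0,0,0],1]

```text
time: 18.82
ee_pos: [504.8, -0.9, 60.8]
orientation: [0.279, 0.895, 0.332, 0.104]
contact_force: [-11.0, 19.4, -6.2]
width: -0.001
grasp_force: 10.5
```

```bash
python3 st.py
python3 - <<'E'
from look import *
P=snap('wrist','w9');h=np.load('head.npy');R=headR(h[3])
m=env.masks_of(P,'thin_gauge');im=P['image'].copy()
for X in [[-2,0,105],[-2,19,86],[-2,-19,86],[-2,15,34]]:
    u=proj(P,h[:3]+R@X)[0];print(X,u.round(1));cv2.drawMarker(im,tuple(int(i) for i in u.round()),(255,0,0),cv2.MARKER_CROSS,7,1)
if m: ys,xs=np.nonzero(m[0]['pixels']);print(xs.min(),xs.max(),ys.min(),ys.max(),m[0]['confidence'])
cv2.imwrite('pics/w9m.png',cv2.resize(im[:,:,::-1],(800,600),interpolation=cv2.INTER_CUBIC))
E
```

```text
head [-92.16  -0.45  29.22] F tool [  4.3 -21.5  -7.3] w -0.0007240035380212153
[-2, 0, 105] [627.1 389.5]
[-2, 19, 86] [578.  286.2]
[-2, -19, 86] [549.5 391.1]
[-2, 15, 34] [473.1 239.5]
448 559 245 383 0.82
```

>>> drive_tool:
  moves:
    - [[0,-1,0],[0,0,0],1]
    - [[0,-2,0],[0,0,0],1]
    - [[0,-2,-4],[0,0,0],1]
    - [[0,-2,-8],[0,0,0],1]
    - [[0,-2,-12],[0,0,0],1]
    - [[0,-1,-14],[0,0,0],1]
    - [[0,3,-14],[0,0,0],1]
    - [[0,6,-14],[0,0,0],1]
    - [[0,8.6,-14.5],[0,0,0],1]
    - [[0,8.6,-14.5],[0,0,0],1]
    - [[0,8.6,-14.5],[0,0,0],1]

```text
time: 19.83
ee_pos: [498.8, 6.3, 231.4]
orientation: [0.282, 0.895, 0.329, 0.105]
contact_force: [-0.2, -0.3, -0.2]
width: 0.003
grasp_force: 0.0
```

```bash
python3 st.py
python3 - <<'E'
from look import *
P=snap('wrist','w10');h=np.load('head.npy');R=headR(h[3])
for n in ['thin_gauge']:
    print(n,[(inhead(d['at']).round(),round(d['confidence'],2)) for d in env.boxes_of(P,n)])
m=env.masks_of(P,'thin_gauge');im=P['image'].copy()
if m: ys,xs=np.nonzero(m[0]['pixels']);print(xs.min(),xs.max(),ys.min(),ys.max())
for X in [[6,0,105],[-10,0,105],[6,19,86],[-10,19,86],[6,13,40],[-10,13,40],[-10,15,34],[6,15,34],[-4,17,34],[0,0,33]]:
    u=proj(P,h[:3]+R@X)[0];print(X,u.round(1));cv2.drawMarker(im,tuple(int(i) for i in u.round()),(255,0,0),cv2.MARKER_CROSS,5,1)
im=im[110:320,150:430,::-1];cv2.imwrite('pics/w10z.png',cv2.resize(im,None,fx=2.85,fy=2.85,interpolation=cv2.INTER_CUBIC))
E
```

```text
head [ -1.96  -0.34 174.37] F tool [-0.3 -0.   0.2] w 0.003254432530857385
thin_gauge [(array([-2.,  7., 97.]), 0.67)]
263 285 185 243
[6, 0, 105] [287.9 223. ]
[-10, 0, 105] [265. 223.]
[6, 19, 86] [287.2 190.9]
[-10, 19, 86] [265.6 190.9]
[6, 13, 40] [285.5 187.4]
[-10, 13, 40] [267.4 187.5]
[-10, 15, 34] [267.6 184. ]
[6, 15, 34] [285.4 184. ]
[-4, 17, 34] [274.2 181.8]
[0, 0, 33] [278.7 200. ]
```

View pics/w10z.png

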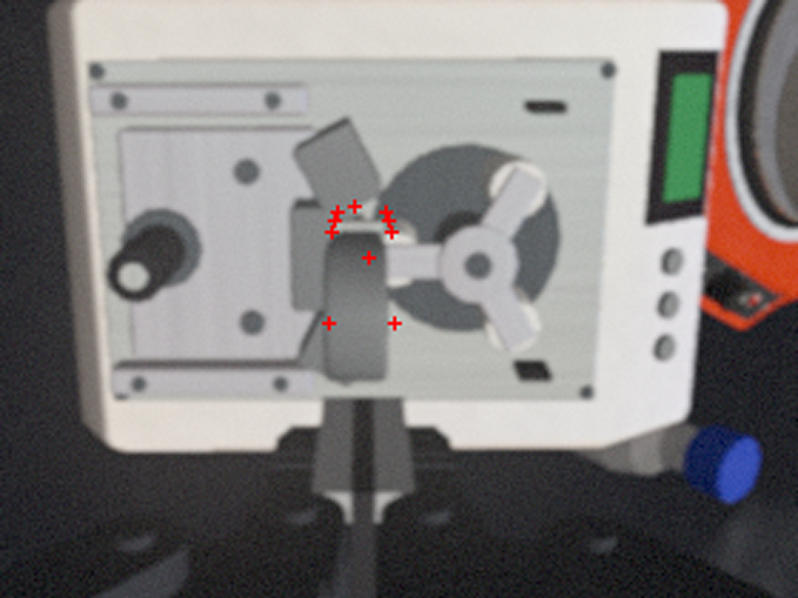

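The view shows the gauge standing almost square in the closed gap: head at (325-388,235-380), shoulder strip at (342-385,228), leaning only about 1 degree. I'll press its head lightly to make sure the shoulders are seated.

>>> drive_tool:
  moves:
    - [[0,-0.1,3],[0,0,0],1]
    - [[0,-0.1,5],[0,0,0],1]
    - [[0,-0.1,6],[0,0,0],1]
    - [[0,-0.1,6.5],[0,0,0],1]
    - [[0,-0.1,6.7],[0,0,0],1]
    - [[0,-0.1,6.8],[0,0,0],1]
    - [[0,-0.1,6.8],[0,0,0],1]

```text
time: 20.57
ee_pos: [523.4, -21.8, 175.0]
orientation: [0.282, 0.895, 0.331, 0.105]
contact_force: [0.3, 0.4, 0.7]
width: 0.0
grasp_force: 0.0
```

```bash
python3 st.py
```

```text
head [-3.7300e+00  8.0000e-02  1.0668e+02] F tool [ 0.5  0.3 -0.6] w 0.0001822127776025185
```

>>> drive_tool:
  moves:
    - [[0,0,0.1],[0,0,0],1]
    - [[0,0,0.2],[0,0,0],1]
    - [[0,0,0.2],[0,0,0],1]

```text
time: 20.82
ee_pos: [524.6, -22.5, 174.2]
orientation: [0.282, 0.894, 0.33, 0.106]
contact_force: [-6.4, 6.1, 11.8]
width: 0.003
grasp_force: 7.1
```

```bash
python3 st.py
```

```text
head [ -3.12   0.52 105.33] F tool [ -0.9  -0.5 -14.7] w 0.002911551096075158
```

>>> drive_tool:
  moves:
    - [[0,0,0.05],[0,0,0],1]
    - [[0,0,0.1],[0,0,0],1]
    - [[0,0,0.1],[0,0,0],1]

```text
time: 21.07
ee_pos: [525.1, -22.6, 174.2]
orientation: [0.283, 0.894, 0.33, 0.106]
contact_force: [-13.9, 11.5, 22.0]
width: 0.002
grasp_force: 14.2
```

```bash
python3 st.py
```

```text
head [ -2.76   0.86 105.09] F tool [ -3.   -1.9 -28.3] w 0.0015566301673247216
```

>>> drive_tool:
  moves:
    - [[0,0,-3],[0,0,0],1]
    - [[0,-3,-5],[0,0,0],1]
    - [[0,-7,-5],[0,0,0],1]
    - [[0,-10.8,-4],[0,0,0],1]
    - [[0,-10.8,0],[0,0,0],1]
    - [[0,-10.8,4],[0,0,0],1]
    - [[0,-10.8,7],[0,0,0],1]
    - [[0,-10.8,7.5],[0,0,0],1]
    - [[0,-10,7.5],[0,0,0],1]
    - [[0,-9.4,7.5],[0,0,0],1]
    - [[0,-9.4,7.5],[0,0,0],1]
    - [[0,-9.4,7.5],[0,0,0],1]

```text
time: 22.07
ee_pos: [502.8, 2.6, 57.9]
orientation: [0.282, 0.895, 0.33, 0.105]
contact_force: [-0.3, 1.2, 0.6]
width: 0.002
grasp_force: 0.0
```

```bash
python3 st.py
```

```text
head [-97.07   0.34  29.13] F tool [ 0.6 -0.6 -1.2] w 0.0015300389038257665
```

>>> drive_tool:
  moves:
    - [[-0.05,0.2,0],[0,0,0],1]
    - [[-0.05,0.4,0],[0,0,0],1]
    - [[-0.05,0.5,0],[0,0,0],1]
    - [[-0.05,0.6,0],[0,0,0],1]
    - [[-0.05,0.7,0],[0,0,0],1]
    - [[-0.05,0.75,0],[0,0,0],1]
    - [[-0.05,0.75,0],[0,0,0],1]

```text
time: 22.65
ee_pos: [504.8, -1.1, 60.1]
orientation: [0.28, 0.895, 0.332, 0.104]
contact_force: [-8.5, 13.4, -1.8]
width: 0.003
grasp_force: 6.8
```

```bash
python3 st.py
```

```text
head [-92.43  -0.58  28.52] F tool [  2.3 -13.9  -7.4] w 0.0026668910144371206
```

>>> drive_tool:
  moves:
    - [[0,0.15,0],[0,0,0],1]
    - [[0,0.3,0],[0,0,0],1]
    - [[0,0.3,0],[0,0,0],1]
    - [[0,0.3,0],[0,0,0],1]

```text
time: 22.98
ee_pos: [505.0, -1.5, 60.3]
orientation: [0.278, 0.895, 0.333, 0.104]
contact_force: [-15.6, 26.6, -6.3]
width: 0.0
grasp_force: 14.5
```

```bash
python3 st.py
```

```text
head [-92.01  -0.69  28.52] F tool [  5.6 -28.5 -12. ] w 0.00047615706567451536
```

>>> drive_tool:
  moves:
    - [[0,-1,0],[0,0,0],1]
    - [[0,-2,0],[0,0,0],1]
    - [[0,-2,-4],[0,0,0],1]
    - [[0,-2,-8],[0,0,0],1]
    - [[0,-2,-12],[0,0,0],1]
    - [[0,-1,-14],[0,0,0],1]
    - [[0,3,-14],[0,0,0],1]
    - [[0,6,-14],[0,0,0],1]
    - [[0,8.6,-14.5],[0,0,0],1]
    - [[0,8.6,-14.5],[0,0,0],1]
    - [[0,8.6,-14.5],[0,0,0],1]

```text
time: 23.9
ee_pos: [499.5, 4.7, 231.5]
orientation: [0.282, 0.895, 0.33, 0.105]
contact_force: [-0.4, 0.6, 0.6]
width: 0.004
grasp_force: 0.0
```

```bash
python3 st.py
python3 - <<'E'
from look import *
P=snap('wrist','w11');h=np.load('head.npy');R=headR(h[3])
m=env.masks_of(P,'thin_gauge')
if m: ys,xs=np.nonzero(m[0]['pixels']);print(xs.min(),xs.max(),ys.min(),ys.max())
print([inhead(d['at']).round() for d in env.boxes_of(P,'thin_gauge')])
g=cv2.imread('pics/w11.png',0)
for X in [[6,0,105],[-10,0,105],[6,15,34],[-10,15,34],[-4,17,34]]: print(X,proj(P,h[:3]+R@X)[0].round(1))
for v in (187,189,191,200,215,225): print(v,'from 255',g[v,255:300].tolist())
for c in ('side','scene'):
  Q=snap(c,c+'9')
  for n in('guard','thick_gauge','beaker','pen'): print(c,n,[(np.round(d['at']).tolist(),round(d['confidence'],2)) for d in env.boxes_of(Q,n)])
E
```

```text
head [ -0.58  -0.87 173.44] F tool [ 0.  -0.2 -0.9] w 0.0037898820410944938
260 284 184 243
[array([ 1.,  4., 96.]), array([ 154., -120.,  -74.])]
[6, 0, 105] [286.  222.7]
[-10, 0, 105] [262.9 222.8]
[6, 15, 34] [283.8 183.7]
[-10, 15, 34] [266.  183.7]
[-4, 17, 34] [272.7 181.5]
187 from 255 [131, 132, 130, 134, 132, 130, 135, 135, 129, 124, 130, 134, 139, 138, 139, 142, 142, 135, 141, 137, 136, 141, 147, 143, 140, 141, 140, 131, 125, 114, 111, 117, 118, 123, 129, 126, 119, 105, 97, 96, 97, 98, 98, 95, 99]
189 from 255 [131, 129, 133, 135, 134, 132, 132, 133, 132, 136, 151, 171, 176, 174, 171, 168, 175, 172, 173, 173, 166, 169, 168, 172, 174, 177, 181, 176, 146, 124, 110, 115, 121, 128, 137, 147, 150, 147, 134, 115, 99, 96, 100, 100, 98]
191 from 255 [131, 132, 129, 130, 132, 136, 132, 133, 132, 121, 121, 124, 109, 96, 85, 86, 80, 84, 86, 82, 89, 87, 87, 81, 89, 107, 132, 149, 153, 158, 169, 177, 175, 174, 172, 171, 167, 165, 155, 133, 110, 96, 101, 96, 95]
200 from 255 [130, 130, 129, 128, 128, 128, 113, 98, 93, 92, 99, 98, 103, 99, 100, 102, 101, 95, 103, 99, 98, 100, 102, 94, 99
[... 306 characters left out ...]
 98, 102, 92, 100, 95]
225 from 255 [171, 135, 99, 90, 116, 113, 103, 113, 125, 126, 128, 129, 128, 128, 131, 130, 131, 131, 128, 132, 132, 130, 132, 133, 129, 136, 137, 133, 140, 160, 182, 187, 183, 187, 184, 184, 182, 185, 184, 184, 185, 184, 184, 182, 175]
side guard [([381.0, 102.0, 51.0], 0.89), ([366.0, -400.0, 55.0], 0.76)]
side thick_gauge [([458.0, 241.0, 78.0], 0.68)]
side beaker [([693.0, 251.0, 45.0], 0.94)]
side pen [([570.0, 445.0, 11.0], 0.65)]
scene guard [([373.0, 96.0, 51.0], 0.91), ([456.0, 234.0, 84.0], 0.66)]
scene thick_gauge [([456.0, 231.0, 83.0], 0.63)]
scene beaker [([675.0, 247.0, 47.0], 0.69)]
scene pen [([575.0, 450.0, 14.0], 0.73), ([528.0, -37.0, 153.0], 0.57)]
```

```bash
python3 -c "
from cell import env
print(env.sign_off())"
```

```text
the job is handed in; nothing more can be done
None
```

The job is done and handed in at about 24 s. The clear guard stands upright on the worktop clear of the pump, and the thin gauge stands home with its shoulders seated on the shoe. The shoe is pushed up until it nips the gauge, and the checks afterwards showed the thick gauge, beaker and pen where they were.

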